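# Zero the tablet mill, back it off four clicks and lock it

## Robot

A 7-joint arm with a two-finger parallel gripper is mounted at the origin on a cart in front of the work surface, level with it; the furniture and walls round the work are solid. World frame = base frame: x ahead of the robot, y to its left, z up, the work surface at z = 0. Lengths are in mm, angles in rad, forces in N, time in s.
With the tool pointing down it reaches from about 425 to 825 mm from the base axis. Payload 3.6 kg.
Tool frame: the origin (TCP) lies at the very end of the fingers, on their centre line; the grasp point (between the pads) lies pinch_z behind it (pinch_z is the distance from the TCP to the grasp point, in mm); z points along the fingers, y is the line along which they close (so a half turn about z gives the same grasp; the last joint's range is limited). The gripper opens to 93 mm and grips with 3 to 60 N. Pads are 15 mm wide; open, the fingers measure 128 mm over their backs; the gripper's body (75 mm by 188 mm) begins 65 mm behind the grasp point.
Start: joints at [-1.351, 0.615, -0.013, 1.423, 0.008, 1.103, -0.04], TCP at [158.133, 630.441, 218.64] pointing down, gripper open.
Joint ranges: [-3.12, 3.12], [-0.3, 2.06], [-1.34, 1.32], [0.26, 2.42], [-1.36, 4.5], [0.01, 1.98], [-2.84, 2.84]. Speed limits (rad/s): [2.79, 2.79, 3.14, 3.14, 3.14, 3.14, 3.14].

## Interface

Orientations are given as a unit quaternion [w, x, y, z].
In Python, from workcell import get_obs, snapshot, close_job, search_frame, pinch_z gives the robot as it stands.
- The arm moves only by the tool drive_tool, never from a script. Its argument "increments" is text: rows parted by semicolons, each of 7 numbers parted by spaces: the finger opening in mm, from 0 to 93, then the shift along the tool's x, y, z in units of 30 mm (1.0 is 30 mm), then the turn, a rotation vector about the tool's x, y, z in units of 6 degrees (1.0 is 6 degrees). In form: jaw dx dy dz ax ay az; .... A call has exactly 10 rows; each row shifts and turns the commanded pose from where the row before left it, along the tool's axes as they then stand; what a row does not reach is not made up. A row lasts 1/12 s, in which the tool goes at most 41.7 mm and 7.16 degrees, less where a joint would pass 70% of its speed; a pose out of reach is approached as far as the arm can. A call is refused whole if a number of a shift passes 1 or a number of a turn 1, either way. A call with a gripper value outside its range is refused whole. The fingers move at their own pace and stop on an object; "newtons" is the grip in N (left out, the last holds). Time passes only in rows, so rows that do not move let the fingers close, or fill a call up. It gives the time, the measured TCP pose, the force, the opening and the grip force at its end, in the units of the state.
- get_obs(): the state, without advancing time (a new reading comes with each control period).
- snapshot(name): name is "scene" or "top"; returns a dict with "img" (480x640x3 uint8, blue, green, red), "fx", "fy", "cx", "cy" (pixels), "distortion" ([k1, k2, p1, p2, k3] as OpenCV has them; the pictures are not rectified), "pose" (4x4, takes a point from camera to world coordinates). Camera axes: x right, y up, looking along -z (the intrinsics and any distortion apply to the point x, -y, -z); pixel columns grow to the right and rows downward; lengths in mm; the calibration is good to about 2 mm. A picture is of the moment at which its call begins. There is no depth.
- close_job(): hands the job in; it is judged then, once.
Trained networks look in a picture, given as the dict that the camera call returned (one of the last four; its "shot" number tells which), for a name from the list of things; names that differ only in an ending like _2 or _b are one class to them, and where a whole thing is asked for, a point or a joint stands for the part that bears it (a point fixed in the world has none). Each returns a list of dicts, best first, with "score" (0 to 1); they miss things now and then, are a little off and sometimes report something else, mostly with a low value. They report only what shows in the picture. A call takes as long as a camera call.
- search_frame(picture, thing): "xyz" ([x, y, z] in mm, in world coordinates, good to about 4 mm: the middle of the surface that is visible of it).
The state is a dict: "time": time; "q": joint angles; "joint_vel": joint speeds; "joint_torque": joint torques, N m; "position": TCP position; "tcp_rot": TCP orientation; "ft_force": force on the tool from outside, world axes, zero at the start; "wrist_torque": the same for the moment, N m; "finger_gap": opening from 0.0 (shut) to 1.0 (fully open); "grip_force": force on a finger pad.
Only numpy, scipy, OpenCV 4.12 (cv2) and the standard library are available. Lean on these libraries where they do the work, as an engineer would, in place of code of your own. Each camera call takes 0.05 s, during which the arm holds its last target. There are 200 camera calls.

## Task

Set the hand tablet mill: turn its teal adjusting ring clockwise until you feel the burrs just touch, without jamming them together, then back it off four clicks from there and press the red lock lever fully down so that the setting stays locked. Leave the two bottles and the timer where they stand.

Things in the scene. Friction and masses are not known exactly. Their poses are not given: they have to be found in the camera images.
- tablet_mill: hand tablet mill held to the table by its rubber foot: ivory body 116 mm across the foot, 124 mm tall in all, upright. Origin under the middle of the foot, on the ring's axis. Own -x: front with a small teal drawer and red pointer; +y: crank (reaches 98 mm out, below 50 mm); -y: red lock lever. Nothing of the fixed mill stands above 94 mm.
- adjust_ring (a joint): knurled teal ring on top, 54 mm across; rad, grows clockwise from above (burrs close). Sprung detents every 20 deg (0.349 rad) at whole multiples of it; a click takes about 0.1 N m, the ring stays in it. Starts 0 to 0.7. Burrs touch at an unknown angle from 1.6 to 3.2; beyond it torque climbs stiffly, about 3 N m/rad; over 0.6 N m at the ring jams them. End stop 4.6.
- ring_grip (a point): point on the ring's upright axis in the middle of its knurled band, about 112 mm above the table; the band (54 mm across) reaches from 16 mm below to 11 mm above this point, then the rim; sinks 4.5 mm a turn. A steel flange, 73 mm across, lies under the band. Fingers can close on the band from above at any yaw.
- lock_lever (a joint): red rocker lever on the mill's right; rad, 0 up (open), 0.50 fully down (locked); starts 0 to 0.05. Pressing the paddle down lifts a tooth between two of the ring's 18 lugs; with the ring between clicks it stops at about 0.25. Friction holds it where it is left; about 3 N on the paddle moves it.
- lock_paddle (a point): middle of the top face of the red paddle (22 x 26 mm, long side radial), 75 mm from the ring's axis on the mill's -y side, 86 mm above the table when up and about 74 mm when fully down (it swings about a level pin 51 mm from the axis). Press it straight down.
- burr_carrier: upper burr inside the mill, out of sight, driven down by the ring's thread: 0.25 mm a click (4.5 mm a turn). Origin in the middle of its lower face. The burr gap is its height over lower_burr: much finer than these readings.
- lower_burr: lower burr inside the mill, out of sight, fixed; its height differs with wear by up to 1.2 mm. Origin in the middle of its upper face.
- bottle_white: loose white bottle, 54 mm across, 124 mm tall, behind the mill; origin under its middle. Leave it alone.
- bottle_amber: loose amber bottle with a yellow cap, 49 mm across, 116 mm tall, behind the mill; origin under its middle. Leave it alone.
- wind_timer: loose white kitchen-type timer with a teal knob, 62 mm across, 42 mm tall, in front of and right of the mill; origin under its middle. Leave it alone.

How it is judged:
By the outcome, as a careful person would: the job done as asked, in the order asked, and still so for the second after the job is handed in, with the robot touching nothing.
It also fails if it takes over 72 s, if anything falls off the work surface, if the arm or the gripper's body presses on something with over 40 N, if the wrist force passes 120 N, or if a joint passes its speed limit or range.

## Working session

There is one attempt and no reset: what is moved stays moved. The work goes in short steps, Python scripts to look and compute and a tool call to move; the robot and the scene stay as the last step left them, time stands still between calls to the robot, and variables do not carry over. Pictures are saved under pics/ and viewed, at most 10 in all, crops included, and the job is handed in when it is done.

Besides the shell and the picture viewer there is one more tool, called after "Emit:" in YAML: its name, and indented under it one key for each argument. drive_tool: Moves the arm, as the interface text tells. Its arguments: {"type":"object","properties":{"increments":{"type":"string"},"newtons":{"type":"number"}},"required":["increments"]}

```bash
mkdir -p pics; ls; python3 - <<'E'
from workcell import *
import cv2, numpy as np
print(pinch_z); o=get_obs(); print(o)
for n in ("scene","top"):
    s=snapshot(n); cv2.imwrite(f"pics/{n}1.png",s["img"])
    print(n,s["fx"],s["fy"],s["cx"],s["cy"],s["distortion"],np.round(s["pose"],3).tolist())
    for t in ("tablet_mill","adjust_ring","ring_grip","lock_lever","lock_paddle","bottle_white","bottle_amber","wind_timer"):
        print(t,[(np.round(d["xyz"],1).tolist(),round(d["score"],2)) for d in search_frame(s,t)[:2]])
E
```

```text
pics
18.8
{'time': 0.0, 'q': array([-1.35151334,  0.61591946, -0.01265134,  1.42487212,  0.00812036,
        1.10341192, -0.04038408]), 'joint_vel': array([ 0.00066475, -0.00093122, -0.00044596, -0.00033372, -0.00144553,
        0.00022777, -0.00125239]), 'joint_torque': array([-3.32123118e-04, -4.58925748e+01,  2.08699177e-01, -1.65740436e+01,
       -6.10853755e-02,  2.04425206e-02,  2.40149957e-04]), 'position': array([157.94178552, 629.70690122, 217.48981172]), 'tcp_rot': array([-1.39588344e-04,  1.22522751e-01,  9.92464879e-01, -1.27259731e-03]), 'ft_force': array([ 0.16738824,  0.70457735, -0.31127183]), 'wrist_torque': array([-0.02005802,  0.03796219, -0.03090199]), 'grip_force': 0.0, 'finger_gap': 0.9935368284988634}
scene 601.6230070281447 601.6230070281447 317.28942940400196 236.67507288546562 [-0.14723575  0.          0.          0.          0.        ] [[0.568, 0.387, -0.726, -217.911], [-0.823, 0.287, -0.491, -558.882], [0.018, 0.876, 0.481, 586.716], [0.0, 0.0, 0.0, 1.0]]
tablet_mill [([549.9, -3.9, 107.6], 0.68), ([541.0, -14.2, 63.0], 0.55)]
adjust_ring [([544.1, -6.9
[... 227 characters left out ...]
 [([665.0, -60.7, 60.2], 0.78)]
wind_timer [([480.7, -120.4, 27.1], 0.94)]
top 442.2608435113941 442.2608435113941 316.8319873567085 238.59419297965457 [-0.0265997  0.         0.         0.         0.       ] [[0.001, 0.988, -0.151, 432.168], [-0.999, -0.006, -0.045, -57.323], [-0.046, 0.151, 0.987, 926.77], [0.0, 0.0, 0.0, 1.0]]
tablet_mill [([555.1, 1.1, 83.0], 0.65)]
adjust_ring [([494.3, -109.8, 27.1], 0.66), ([557.7, 1.8, 113.6], 0.57)]
ring_grip [([557.4, 8.6, 111.9], 0.61)]
lock_lever [([568.5, -64.5, 85.4], 0.61)]
lock_paddle [([562.5, -64.5, 85.1], 0.55)]
bottle_white [([671.9, 48.1, 87.7], 0.78)]
bottle_amber [([670.7, -48.9, 80.5], 0.81)]
wind_timer [([495.6, -109.4, 24.9], 0.77)]
```

View pics/scene1.png

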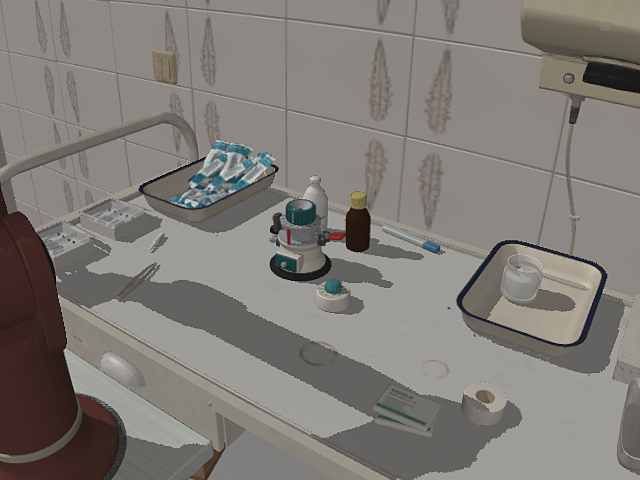

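View pics/top1.png

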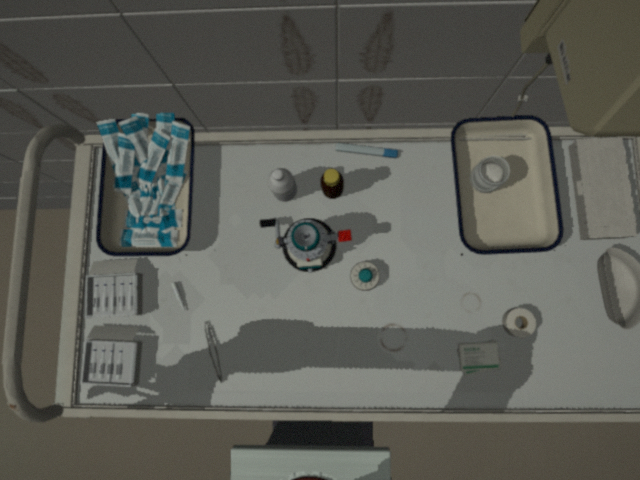

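The scene view shows the ring at about (300,211), the paddle at (337,237), the bottles behind and the timer at (333,295). In the top view the ring is at (306,236) and the paddle at (344,235). Next I'll measure both from colour blobs in the two views.

```bash
cat > h.py <<'E'
import cv2, numpy as np
from workcell import *
def K(s): return np.array([[s["fx"],0,s["cx"]],[0,s["fy"],s["cy"]],[0,0,1.]])
def ray(s,uv):
    p=cv2.undistortPoints(np.array([[uv]],float),K(s),np.array(s["distortion"]))[0,0]
    P=np.array(s["pose"]); d=P[:3,:3]@[p[0],-p[1],-1]; return P[:3,3],d/np.linalg.norm(d)
def onplane(s,uv,z):
    o,d=ray(s,uv); return o+d*(z-o[2])/d[2]
def tri(rs):
    A=0;b=0
    for o,d in rs:
        M=np.eye(3)-np.outer(d,d); A=A+M; b=b+M@o
    x=np.linalg.solve(A,b); return x,[np.linalg.norm((np.eye(3)-np.outer(d,d))@(x-o)) for o,d in rs]
def proj(s,X):
    P=np.array(s["pose"]); c=P[:3,:3].T@(np.array(X,float).reshape(-1,3)-P[:3,3]).T
    c=c*np.array([[1],[-1],[-1]])
    return cv2.projectPoints(c.T.copy(),np.zeros(3),np.zeros(3),K(s),np.array(s["distortion"]))[0][:,0]
E
python3 - <<'E'
from h import *
a=snapshot("scene");b=snapshot("top")
box={"scene":(230,180,400,320),"top":(250,200,400,300)}
rp=[]
out=[]
for n,s in (("scene",a),("top",b)):
    x0,y0,x1,y1=box[n]; im=s["img"][y0:y1,x0:x1]; h=cv2.cvtColor(im,cv2.COLOR_BGR2HSV)
    for nm,m in (("red",((h[...,0]<8)|(h[...,0]>172))&(h[...,1]>150)&(h[...,2]>60)),("teal",(h[...,0]>78)&(h[...,0]<100)&(h[...,1]>90)&(h[...,2]>30))):
        k,l,st,c=cv2.connectedComponentsWithStats(m.astype(np.uint8))
        for i in range(1,k):
            if st[i,4]>15: print(n,nm,st[i].tolist()[:5],(st[i,0]+x0,st[i,1]+y0),np.round(c[i]+[x0,y0],1))
    c=cv2.resize(im,None,fx=4,fy=4,interpolation=cv2.INTER_CUBIC)[:560]; out.append(c[:, :600])
H=min(o.shape[0] for o in out)
v=np.hstack([cv2.resize(o[:H],None,fx=.66,fy=.66) for o in out]);cv2.imwrite("pics/c1.png",v[:, :800]);print(v.shape)
E
```

```text
scene red [57, 49, 3, 16, 39] (np.int32(287), np.int32(229)) [288.1 235.5]
scene red [98, 52, 18, 8, 98] (np.int32(328), np.int32(232)) [336.6 235.7]
scene teal [0, 0, 20, 11, 127] (np.int32(230), np.int32(180)) [238.5 184.3]
scene teal [56, 21, 30, 24, 424] (np.int32(286), np.int32(201)) [300.5 215.1]
scene teal [45, 74, 21, 18, 226] (np.int32(275), np.int32(254)) [285.3 262.4]
scene teal [95, 99, 17, 15, 203] (np.int32(325), np.int32(279)) [332.7 286.2]
top red [88, 30, 13, 12, 128] (np.int32(338), np.int32(230)) [344.3 235.3]
top teal [42, 23, 28, 27, 217] (np.int32(292), np.int32(223)) [305.9 237.1]
top teal [49, 66, 22, 4, 36] (np.int32(299), np.int32(266)) [309.3 267.3]
top teal [109, 69, 13, 13, 137] (np.int32(359), np.int32(269)) [365.1 274.9]
(264, 792, 3)
```

View pics/c1.png

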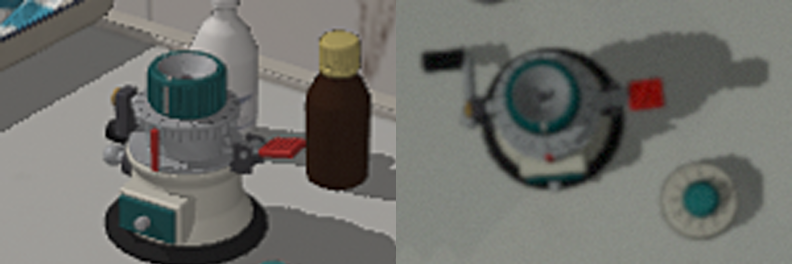

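The crops show the ring, the drawer facing the robot and the paddle to the right, all unobstructed. I'll fit a cylinder to the outlines of the ring and the paddle.

```bash
python3 - <<'E'
from h import *
from scipy.optimize import least_squares
a=snapshot("scene");b=snapshot("top")
t=np.linspace(0,2*np.pi,180)
def cyl(x,y,z0,z1,r=27): return np.vstack([np.c_[x+r*np.cos(t),y+r*np.sin(t),0*t+z] for z in (z0,z1)])
def f(p):
    x,y,z=p; c=cyl(x,y,z-27,z); A=proj(a,c);B=proj(b,c)
    return np.r_[A.min(0)-[285.5,200.5],A[:,0].max()-315.5,A[:,1].max()-227 if 0 else 0,B.min(0)-[291.5,222.5],B.max(0)-[319.5,249.5]]
r=least_squares(f,[555,0,123]);print("ring x y ztop",r.x.round(1),f(r.x).round(1))
R=[ray(a,(336.6,235.7)),ray(b,(344.3,235.3))]
p,e=tri(R);print("paddle",p.round(1),np.round(e,1)); print("top view at z86",onplane(b,(344.3,235.3),85).round(1), "scene",onplane(a,(336.6,235.7),84).round(1))
d=p[:2]-r.x[:2];print(np.hypot(*d),np.degrees(np.arctan2(*d[::-1])))
# foot from top view: red pointer / drawer
print("drawer top",onplane(b,(309.3,267.3),28).round(1))
print("timer",onplane(b,(365.1,274.9),42).round(1))
E
```

```text
ring x y ztop [561.8   3.3 118.3] [ 0.9  0.1  1.3  0.  -1.8 -1.1 -0.1  2.4]
paddle [567.  -70.5  82.4] [1.3 1.3]
top view at z86 [567.4 -71.5  85. ] scene [563.5 -71.1  84. ]
73.92876347885623 -85.9534912097881
drawer top [510.9  -0.6  28. ]
timer [ 494.1 -112.9   42. ]
```

Emit:
drive_tool:
  increments: "93 -1 -0.94 0 0 0 0; 93 -1 -0.94 0 0 0 0; 93 -1 -0.94 0 0 0 0; 93 -1 -0.94 0 0 0 0; 93 -1 -0.94 0 0 0 0; 93 -1 -0.94 0 0 0 0; 93 -1 -0.94 0 0 0 0; 93 -1 -0.94 0 0 0 0; 93 -1 -0.94 0 0 0 0; 93 -1 -0.94 0 0 0 0"
  newtons: 15

```text
time: 1.93
position: [381.4, 282.3, 219.1]
tcp_rot: [0.0, 0.122, 0.992, 0.0]
ft_force: [0.7, 0.1, -0.0]
finger_gap: 1.001
grip_force: 0.0
```

Emit:
drive_tool:
  increments: "93 -1 -0.94 0 0 0 0; 93 -1 -0.94 0 0 0 0; 93 -1 -0.94 0 0 0 0; 93 -1 -0.94 0 0 0 0; 93 -1 -0.94 0 0 0 0; 93 -1 -0.94 0 0 0 0; 93 -1 -0.94 0 0 0 0; 93 -0.9 -0.85 0 0 0 0; 93 0 0 0 0 0 -1; 93 0 0 0 0 0 -1"

```text
time: 2.77
position: [557.3, 6.5, 218.5]
tcp_rot: [0.0, 0.019, 1.0, -0.001]
ft_force: [-0.7, 0.8, 0.6]
finger_gap: 0.998
grip_force: 0.0
```

```bash
python3 - <<'E'
from h import *
b=snapshot("top"); a=snapshot("scene")
o=get_obs();print(o["q"].round(3),o["position"].round(1),o["wrist_torque"].round(3))
print("rim centre top cam",onplane(b,(305.5,236),123).round(1),"scene",onplane(a,(300.5,211),123).round(1))
cv2.imwrite("pics/s2.png",cv2.resize(a["img"][120:280,220:420],None,fx=3,fy=3,interpolation=cv2.INTER_CUBIC))
for n,s in (("s",a),("t",b)):
  for t in("ring_grip","tablet_mill","lock_paddle"): print(n,t,[(np.round(d["xyz"],1).tolist(),round(d["score"],2)) for d in search_frame(s,t)[:1]])
E
```

```text
[-0.088  0.468  0.049  1.701 -0.027  0.973  1.503] [556.3   9.3 218.6] [ 0.037 -0.03  -0.037]
rim centre top cam [560.4   0.6 123. ] scene [540.5  -9.8 123. ]
s ring_grip [([548.8, -3.5, 108.7], 0.58)]
s tablet_mill [([539.1, -16.1, 64.1], 0.95)]
s lock_paddle [([561.5, -70.3, 82.0], 0.57)]
t ring_grip [([539.6, -10.2, 95.3], 0.69)]
t tablet_mill [([536.3, -21.5, 57.3], 0.88)]
t lock_paddle []
```

View pics/s2.png

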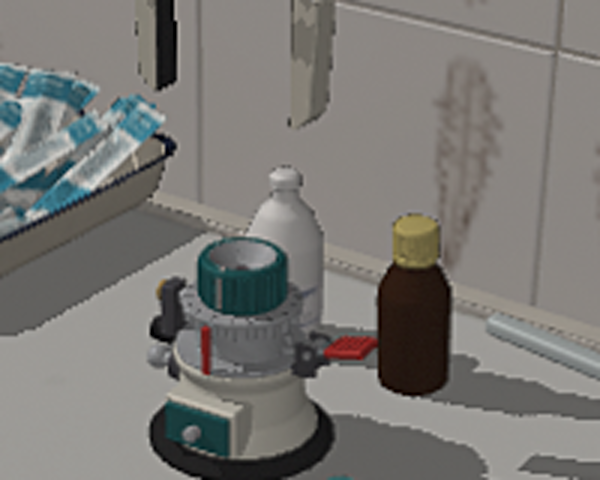

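```bash
python3 - <<'E'
from h import *
b=snapshot("top"); a=snapshot("scene")
R=[ray(a,(300.8,206.7)),ray(b,(305.6,236.2))]
print(tri(R)); print("scene",onplane(a,(300.8,206.7),123).round(1),onplane(b,(305.6,236.2),123).round(1))
im=a["img"][180:290,250:370].copy(); k=6
im=cv2.resize(im,None,fx=k,fy=k,interpolation=cv2.INTER_CUBIC)[:600]
t=np.linspace(0,2*np.pi,100)
for (x,y),col in (((560,2),(0,0,255)),((556,2),(255,0,255))):
  for z,r in((123,27),(96,27),(0,58)):
    q=(proj(a,np.c_[x+r*np.cos(t),y+r*np.sin(t),0*t+z])-[250,180]+.5)*k
    cv2.polylines(im,[q.astype(np.int32)],True,col,1)
cv2.imwrite("pics/s3.png",im)
E
```

```text
(array([559.59856647,   1.71343771, 120.53346212]), [np.float64(1.4078472089804757), np.float64(1.4078472089803948)])
scene [ 5.546e+02 -2.000e-01  1.230e+02] [5.601e+02 4.000e-01 1.230e+02]
```

View pics/s3.png

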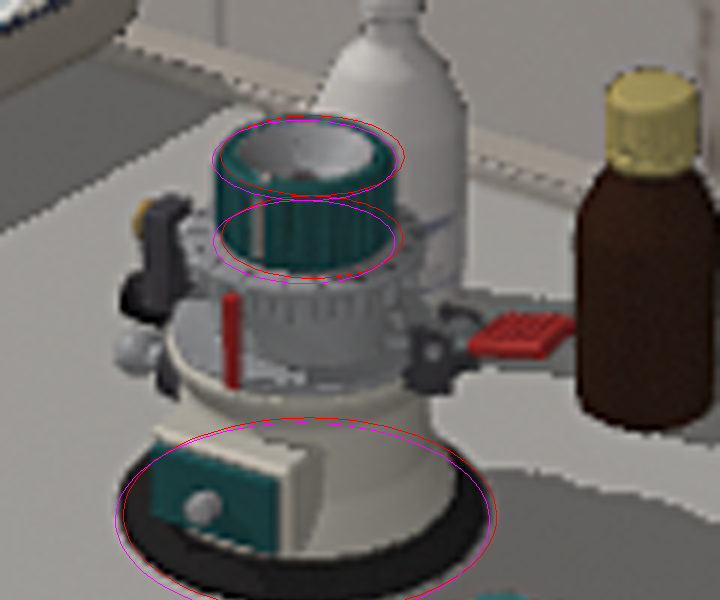

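The overlay fits the ring to within about 2 mm, with the axis near (558.5, 3). Descending now.

Emit:
drive_tool:
  increments: "93 -0.08 -0.21 0.3 0 0 0; 93 0 0 0.6 0 0 0; 93 0 0 0.7 0 0 0; 93 0 0 0.7 0 0 0; 93 0 0 0.6 0 0 0; 93 0 0 0.5 0 0 0; 93 0 0 0.3 0 0 0; 93 0 0 0.1 0 0 0; 93 0 0 0 0 0 0; 93 0 0 0 0 0 0"

```text
time: 4.1
position: [558.9, 3.5, 105.1]
tcp_rot: [0.001, 0.018, 1.0, -0.0]
ft_force: [0.3, 0.7, -0.5]
finger_gap: 1.0
grip_force: 0.0
```

```bash
python3 -c "
from h import *
a=snapshot('scene');o=get_obs();print(o['position'].round(1),o['wrist_torque'].round(3),o['ft_force'].round(2),o['q'].round(3))
cv2.imwrite('pics/s4.png',cv2.resize(a['img'][170:290,240:370],None,fx=5,fy=5,interpolation=cv2.INTER_CUBIC))"
```

```text
[559.1   3.6 105.5] [ 0.017 -0.003 -0.039] [-0.55  0.12  0.29] [-0.071  0.611  0.04   1.822 -0.035  0.708  1.522]
```

View pics/s4.png

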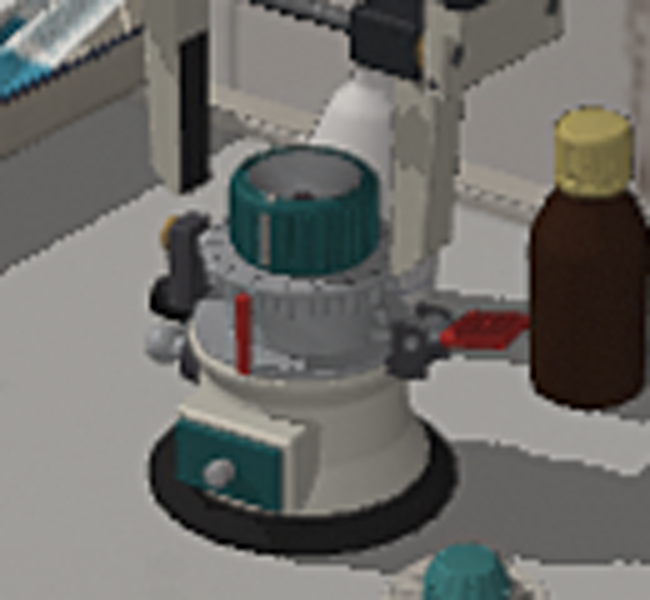

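The fingers straddle the ring, with the band between the pads and clear of the flange. Closing with a light grip.

Emit:
drive_tool:
  increments: "80 0 0 0.1 0 0 0; 60 0 0 0 0 0 0; 45 0 0 0 0 0 0; 45 0 0 0 0 0 0; 45 0 0 0 0 0 0; 45 0 0 0 0 0 0; 45 0 0 0 0 0 0; 45 0 0 0 0 0 0; 45 0 0 0 0 0 0; 45 0 0 0 0 0 0"
  newtons: 12

```text
time: 4.98
position: [558.4, 2.8, 101.8]
tcp_rot: [0.0, 0.019, 1.0, -0.0]
ft_force: [-0.0, -2.5, 1.2]
finger_gap: 0.572
grip_force: 12.0
```

```bash
cat > st.py <<'E'
from workcell import *
import numpy as np
o=get_obs();q=o['tcp_rot']
print(o['time'],o['position'].round(1),'F',o['ft_force'].round(2),'M',o['wrist_torque'].round(3),'yaw',np.degrees(2*np.arctan2(q[1],q[2])).round(2),'q7',o['q'][6].round(3),round(o['finger_gap']*93,1),round(o['grip_force'],1))
E
python3 st.py
```

```text
4.9833 [558.4   2.8 101.8] F [-0.02 -2.52  1.21] M [-0.481  0.078  0.001] yaw 2.12 q7 1.522 53.2 12.0
```

Emit:
drive_tool:
  increments: "45 0 -0.02 0 0 0 0.5; 45 0 0 0 0 0 0.5; 45 0 0 0 0 0 0.5; 45 0 0 0 0 0 0.5; 45 0 0 0 0 0 0.5; 45 0 0 0 0 0 0.4; 45 0 0 0 0 0 0.4; 45 0 0 0 0 0 0; 45 0 0 0 0 0 0; 45 0 0 0 0 0 0"

```text
time: 5.82
position: [558.6, 3.8, 101.6]
tcp_rot: [0.0, 0.189, 0.982, 0.0]
ft_force: [1.2, 1.4, -0.3]
finger_gap: 0.571
grip_force: 12.0
```

```bash
python3 st.py
```

```text
5.8167 [558.6   3.8 101.6] F [ 1.16  1.44 -0.3 ] M [ 0.104 -0.267 -0.053] yaw 21.82 q7 1.265 53.1 12.0
```

Emit:
drive_tool:
  increments: "45 0 0 0 0 0 0.5; 45 0 0 0 0 0 0.5; 45 0 0 0 0 0 0.5; 45 0 0 0 0 0 0.5; 45 0 0 0 0 0 0.5; 45 0 0 0 0 0 0.5; 45 0 0 0 0 0 0.35; 45 0 0 0 0 0 0; 45 0 0 0 0 0 0; 45 0 0 0 0 0 0"

```text
time: 6.65
position: [559.1, 4.6, 101.4]
tcp_rot: [0.0, 0.357, 0.934, 0.001]
ft_force: [3.3, 3.9, -4.2]
finger_gap: 0.576
grip_force: 12.0
```

```bash
python3 st.py
```

```text
6.65 [559.1   4.6 101.4] F [ 3.32  3.88 -4.21] M [ 0.791 -0.902 -0.05 ] yaw 41.87 q7 1.002 53.5 12.0
```

Emit:
drive_tool:
  increments: "45 0 0 0 0 0 0.25; 45 0 0 0 0 0 0.25; 45 0 0 0 0 0 0.25; 45 0 0 0 0 0 0.25; 45 0 0 0 0 0 0.1; 45 0 0 0 0 0 0; 45 0 0 0 0 0 0; 45 0 0 0 0 0 0; 45 0 0 0 0 0 0; 45 0 0 0 0 0 0"

```text
time: 7.48
position: [559.2, 4.8, 101.4]
tcp_rot: [0.0, 0.411, 0.912, 0.001]
ft_force: [4.7, 3.0, -6.0]
finger_gap: 0.577
grip_force: 12.0
```

```bash
python3 st.py
```

```text
7.4833 [559.2   4.8 101.4] F [ 4.72  3.01 -5.99] M [ 0.93  -1.069  0.047] yaw 48.52 q7 0.914 53.6 12.0
```

Emit:
drive_tool:
  increments: "45 0 0.06 0.02 0 0 0.25; 45 0 0 0 0 0 0.25; 45 0 0 0 0 0 0.25; 45 0 0 0 0 0 0.25; 45 0 0 0 0 0 0.1; 45 0 0 0 0 0 0; 45 0 0 0 0 0 0; 45 0 0 0 0 0 0; 45 0 0 0 0 0 0; 45 0 0 0 0 0 0"

```text
time: 8.32
position: [559.7, 5.0, 101.3]
tcp_rot: [-0.0, 0.463, 0.886, 0.0]
ft_force: [2.0, 4.0, 0.8]
finger_gap: 0.576
grip_force: 12.0
```

```bash
python3 st.py
```

```text
8.3167 [559.7   5.  101.3] F [2.04 4.03 0.84] M [ 1.162 -0.353 -0.089] yaw 55.17 q7 0.826 53.5 12.0
```

Emit:
drive_tool:
  increments: "45 0 0 0 0 0 0.25; 45 0 0 0 0 0 0.25; 45 0 0 0 0 0 0.25; 45 0 0 0 0 0 0.25; 45 0 0 0 0 0 0.1; 45 0 0 0 0 0 0; 45 0 0 0 0 0 0; 45 0 0 0 0 0 0; 45 0 0 0 0 0 0; 45 0 0 0 0 0 0"

```text
time: 9.15
position: [560.0, 5.1, 101.2]
tcp_rot: [-0.0, 0.513, 0.858, 0.001]
ft_force: [1.1, 5.0, 0.2]
finger_gap: 0.576
grip_force: 12.0
```

```bash
python3 st.py
```

```text
9.15 [560.    5.1 101.2] F [1.06 4.98 0.24] M [ 1.219 -0.435 -0.055] yaw 61.78 q7 0.739 53.6 12.0
```

Emit:
drive_tool:
  increments: "45 0.04 0.03 0 0 0 0.25; 45 0 0 0 0 0 0.25; 45 0 0 0 0 0 0.25; 45 0 0 0 0 0 0.25; 45 0 0 0 0 0 0.1; 45 0 0 0 0 0 0; 45 0 0 0 0 0 0; 45 0 0 0 0 0 0; 45 0 0 0 0 0 0; 45 0 0 0 0 0 0"

```text
time: 9.98
position: [560.3, 5.5, 101.1]
tcp_rot: [0.0, 0.562, 0.827, 0.0]
ft_force: [3.1, 3.0, -1.9]
finger_gap: 0.571
grip_force: 12.0
```

```bash
python3 st.py
```

```text
9.9833 [560.3   5.5 101.1] F [ 3.07  3.04 -1.88] M [ 0.541 -0.86   0.044] yaw 68.4 q7 0.65 53.1 12.0
```

Emit:
drive_tool:
  increments: "45 0 0.03 0.01 0 0 0.25; 45 0 0 0 0 0 0.25; 45 0 0 0 0 0 0.25; 45 0 0 0 0 0 0.25; 45 0 0 0 0 0 0.1; 45 0 0 0 0 0 0; 45 0 0 0 0 0 0; 45 0 0 0 0 0 0; 45 0 0 0 0 0 0; 45 0 0 0 0 0 0"

```text
time: 10.82
position: [560.8, 5.7, 101.0]
tcp_rot: [0.0, 0.609, 0.793, -0.0]
ft_force: [0.5, 1.5, 4.8]
finger_gap: 0.574
grip_force: 12.0
```

```bash
python3 st.py
```

```text
10.8167 [560.8   5.7 101. ] F [0.45 1.46 4.81] M [ 0.123 -0.237 -0.037] yaw 75.01 q7 0.563 53.4 12.0
```

Emit:
drive_tool:
  increments: "45 0 0 0 0 0 0.25; 45 0 0 0 0 0 0.25; 45 0 0 0 0 0 0.25; 45 0 0 0 0 0 0.25; 45 0 0 0 0 0 0.1; 45 0 0 0 0 0 0; 45 0 0 0 0 0 0; 45 0 0 0 0 0 0; 45 0 0 0 0 0 0; 45 0 0 0 0 0 0"

```text
time: 11.65
position: [561.1, 5.8, 100.9]
tcp_rot: [0.0, 0.653, 0.757, 0.0]
ft_force: [2.6, -0.1, 4.4]
finger_gap: 0.568
grip_force: 12.0
```

```bash
python3 st.py
```

```text
11.65 [561.1   5.8 100.9] F [ 2.62 -0.06  4.38] M [-0.147 -0.502 -0.109] yaw 81.6 q7 0.476 52.9 12.0
```

Emit:
drive_tool:
  increments: "45 0 0 0 0 0 0.25; 45 0 0 0 0 0 0.25; 45 0 0 0 0 0 0.25; 45 0 0 0 0 0 0.25; 45 0 0 0 0 0 0.1; 45 0 0 0 0 0 0; 45 0 0 0 0 0 0; 45 0 0 0 0 0 0; 45 0 0 0 0 0 0; 45 0 0 0 0 0 0"

```text
time: 12.48
position: [561.3, 5.9, 100.8]
tcp_rot: [0.001, 0.696, 0.718, 0.0]
ft_force: [4.6, -0.5, 2.2]
finger_gap: 0.574
grip_force: 12.0
```

```bash
python3 st.py
```

```text
12.4833 [561.3   5.9 100.8] F [ 4.57 -0.47  2.18] M [-0.347 -1.175  0.023] yaw 88.2 q7 0.388 53.4 12.0
```

Emit:
drive_tool:
  increments: "45 0 0.04 0 0 0 0.25; 45 0 0 0 0 0 0.25; 45 0 0 0 0 0 0.25; 45 0 0 0 0 0 0.25; 45 0 0 0 0 0 0.1; 45 0 0 0 0 0 0; 45 0 0 0 0 0 0; 45 0 0 0 0 0 0; 45 0 0 0 0 0 0; 45 0 0 0 0 0 0"

```text
time: 13.32
position: [561.8, 5.9, 100.7]
tcp_rot: [0.0, 0.736, 0.677, -0.0]
ft_force: [4.4, -1.9, 4.4]
finger_gap: 0.574
grip_force: 12.0
```

```bash
python3 st.py
```

```text
13.3167 [561.8   5.9 100.7] F [ 4.37 -1.85  4.42] M [-0.518 -0.773 -0.066] yaw 94.8 q7 0.3 53.4 12.0
```

Emit:
drive_tool:
  increments: "45 0 0.05 0 0 0 0.25; 45 0 0 0 0 0 0.25; 45 0 0 0 0 0 0.25; 45 0 0 0 0 0 0.25; 45 0 0 0 0 0 0.1; 45 0 0 0 0 0 0; 45 0 0 0 0 0 0; 45 0 0 0 0 0 0; 45 0 0 0 0 0 0; 45 0 0 0 0 0 0"

```text
time: 14.15
position: [562.3, 5.9, 100.6]
tcp_rot: [-0.001, 0.774, 0.633, -0.001]
ft_force: [1.4, -1.0, 5.2]
finger_gap: 0.573
grip_force: 12.0
```

```bash
python3 st.py
```

```text
14.15 [562.3   5.9 100.6] F [ 1.39 -1.    5.16] M [-0.533 -0.296 -0.137] yaw 101.47 q7 0.211 53.3 12.0
```

Emit:
drive_tool:
  increments: "45 0 0.01 0 0 0 0.25; 45 0 0 0 0 0 0.25; 45 0 0 0 0 0 0.25; 45 0 0 0 0 0 0.25; 45 0 0 0 0 0 0.1; 45 0 0 0 0 0 0; 45 0 0 0 0 0 0; 45 0 0 0 0 0 0; 45 0 0 0 0 0 0; 45 0 0 0 0 0 0"
  newtons: 16

```text
time: 14.98
position: [562.7, 5.7, 100.5]
tcp_rot: [-0.001, 0.809, 0.587, -0.001]
ft_force: [0.6, -2.2, 5.2]
finger_gap: 0.571
grip_force: 16.0
```

```bash
python3 st.py
```

```text
14.9833 [562.7   5.7 100.5] F [ 0.61 -2.18  5.25] M [-0.653 -0.123  0.027] yaw 108.07 q7 0.123 53.1 16.0
```

Emit:
drive_tool:
  increments: "45 0 0 -0.02 0 0 0.25; 45 0 0 0 0 0 0.25; 45 0 0 0 0 0 0.25; 45 0 0 0 0 0 0.25; 45 0 0 0 0 0 0.1; 45 0 0 0 0 0 0; 45 0 0 0 0 0 0; 45 0 0 0 0 0 0; 45 0 0 0 0 0 0; 45 0 0 0 0 0 0"

```text
time: 15.82
position: [563.0, 5.7, 100.6]
tcp_rot: [-0.0, 0.842, 0.54, -0.001]
ft_force: [1.7, -4.7, -9.1]
finger_gap: 0.573
grip_force: 16.0
```

```bash
python3 st.py
```

```text
15.8167 [563.    5.7 100.6] F [ 1.7  -4.69 -9.13] M [-1.112 -0.52  -0.067] yaw 114.6 q7 0.035 53.2 16.0
```

Emit:
drive_tool:
  increments: "45 -0.03 0.03 0.015 0 0 0.25; 45 0 0 0 0 0 0.25; 45 0 0 0 0 0 0.25; 45 0 0 0 0 0 0.25; 45 0 0 0 0 0 0.1; 45 0 0 0 0 0 0; 45 0 0 0 0 0 0; 45 0 0 0 0 0 0; 45 0 0 0 0 0 0; 45 0 0 0 0 0 0"

```text
time: 16.65
position: [563.5, 5.4, 100.5]
tcp_rot: [-0.001, 0.871, 0.491, -0.0]
ft_force: [-0.9, -1.8, -8.3]
finger_gap: 0.575
grip_force: 16.0
```

```bash
python3 st.py
```

```text
16.65 [563.5   5.4 100.5] F [-0.85 -1.78 -8.28] M [-0.297  0.22  -0.093] yaw 121.17 q7 -0.052 53.4 16.0
```

Emit:
drive_tool:
  increments: "45 0 0 0.01 0 0 0.25; 45 0 0 0 0 0 0.25; 45 0 0 0 0 0 0.25; 45 0 0 0 0 0 0.25; 45 0 0 0 0 0 0.1; 45 0 0 0 0 0 0; 45 0 0 0 0 0 0; 45 0 0 0 0 0 0; 45 0 0 0 0 0 0; 45 0 0 0 0 0 0"

```text
time: 17.48
position: [563.8, 5.1, 100.4]
tcp_rot: [-0.001, 0.898, 0.44, -0.0]
ft_force: [-2.7, -0.2, -6.0]
finger_gap: 0.573
grip_force: 16.0
```

```bash
python3 st.py
```

```text
17.4833 [563.8   5.1 100.4] F [-2.68 -0.16 -5.98] M [ 0.053  0.672 -0.009] yaw 127.79 q7 -0.141 53.3 16.0
```

Emit:
drive_tool:
  increments: "45 -0.015 -0.02 0.01 0 0 0.25; 45 0 0 0 0 0 0.25; 45 0 0 0 0 0 0.25; 45 0 0 0 0 0 0.25; 45 0 0 0 0 0 0.1; 45 0 0 0 0 0 0; 45 0 0 0 0 0 0; 45 0 0 0 0 0 0; 45 0 0 0 0 0 0; 45 0 0 0 0 0 0"

```text
time: 18.32
position: [563.9, 4.9, 100.4]
tcp_rot: [0.0, 0.922, 0.388, 0.001]
ft_force: [1.2, 0.8, -7.6]
finger_gap: 0.572
grip_force: 16.0
```

```bash
python3 st.py
```

```text
18.3167 [563.9   4.9 100.4] F [ 1.23  0.77 -7.65] M [ 0.204 -0.034 -0.068] yaw 134.38 q7 -0.23 53.2 16.0
```

Emit:
drive_tool:
  increments: "45 0 0 0.01 0 0 0.25; 45 0 0 0 0 0 0.25; 45 0 0 0 0 0 0.25; 45 0 0 0 0 0 0.25; 45 0 0 0 0 0 0.1; 45 0 0 0 0 0 0; 45 0 0 0 0 0 0; 45 0 0 0 0 0 0; 45 0 0 0 0 0 0; 45 0 0 0 0 0 0"

```text
time: 19.15
position: [564.1, 4.6, 100.3]
tcp_rot: [0.0, 0.943, 0.334, 0.001]
ft_force: [2.9, 0.1, -4.6]
finger_gap: 0.576
grip_force: 16.0
```

```bash
python3 st.py
```

```text
19.15 [564.1   4.6 100.3] F [ 2.91  0.09 -4.64] M [ 0.014 -0.563 -0.059] yaw 140.99 q7 -0.32 53.6 16.0
```

Emit:
drive_tool:
  increments: "45 0 0 0 0 0 0.25; 45 0 0 0 0 0 0.25; 45 0 0 0 0 0 0.25; 45 0 0 0 0 0 0.25; 45 0 0 0 0 0 0.1; 45 0 0 0 0 0 0; 45 0 0 0 0 0 0; 45 0 0 0 0 0 0; 45 0 0 0 0 0 0; 45 0 0 0 0 0 0"

```text
time: 19.98
position: [564.2, 4.3, 100.2]
tcp_rot: [0.001, 0.96, 0.279, 0.001]
ft_force: [4.6, -1.4, -6.4]
finger_gap: 0.571
grip_force: 16.0
```

```bash
python3 st.py
```

```text
19.9833 [564.2   4.3 100.2] F [ 4.64 -1.44 -6.43] M [-0.309 -1.074  0.095] yaw 147.61 q7 -0.41 53.1 16.0
```

Emit:
drive_tool:
  increments: "45 0.03 0.035 0.01 0 0 0.25; 45 0 0 0 0 0 0.25; 45 0 0 0 0 0 0.2; 45 0 0 0 0 0 0; 45 0 0 0 0 0 0; 45 0 0 0 0 0 0; 45 0 0 0 0 0 0; 45 0 0 0 0 0 0; 45 0 0 0 0 0 0; 45 0 0 0 0 0 0"

```text
time: 20.82
position: [564.6, 4.1, 100.0]
tcp_rot: [-0.0, 0.97, 0.244, -0.0]
ft_force: [0.0, -1.2, 4.5]
finger_gap: 0.573
grip_force: 16.0
```

```bash
python3 st.py
```

```text
20.8167 [564.6   4.1 100. ] F [ 0.   -1.15  4.54] M [-0.244  0.116 -0.033] yaw 151.8 q7 -0.468 53.3 16.0
```

Emit:
drive_tool:
  increments: "45 0 0 0 0 0 0.25; 45 0 0 0 0 0 0.25; 45 0 0 0 0 0 0.25; 45 0 0 0 0 0 0.2; 45 0 0 0 0 0 0; 45 0 0 0 0 0 0; 45 0 0 0 0 0 0; 45 0 0 0 0 0 0; 45 0 0 0 0 0 0; 45 0 0 0 0 0 0"

```text
time: 21.65
position: [564.8, 3.9, 100.0]
tcp_rot: [0.0, 0.981, 0.194, 0.0]
ft_force: [-0.1, -2.1, 5.6]
finger_gap: 0.572
grip_force: 16.0
```

```bash
python3 st.py
```

```text
21.65 [564.8   3.9 100. ] F [-0.1  -2.13  5.56] M [-0.467  0.262 -0.123] yaw 157.6 q7 -0.548 53.2 16.0
```

Emit:
drive_tool:
  increments: "45 0 0 0 0 0 0.25; 45 0 0 0 0 0 0.25; 45 0 0 0 0 0 0.25; 45 0 0 0 0 0 0.25; 45 0 0 0 0 0 0; 45 0 0 0 0 0 0; 45 0 0 0 0 0 0; 45 0 0 0 0 0 0; 45 0 0 0 0 0 0; 45 0 0 0 0 0 0"

```text
time: 22.48
position: [564.8, 3.6, 99.8]
tcp_rot: [0.001, 0.99, 0.143, 0.0]
ft_force: [-1.2, -3.6, 4.7]
finger_gap: 0.577
grip_force: 16.0
```

```bash
python3 st.py
```

```text
22.4833 [564.8   3.6  99.8] F [-1.22 -3.58  4.69] M [-0.633  0.22   0.043] yaw 163.61 q7 -0.632 53.6 16.0
```

Emit:
drive_tool:
  increments: "45 0 0.03 0 0 0 0.25; 45 0 0 0 0 0 0.25; 45 0 0 0 0 0 0; 45 0 0 0 0 0 0; 45 0 0 0 0 0 0; 45 0 0 0 0 0 0; 45 0 0 0 0 0 0; 45 0 0 0 0 0 0; 45 0 0 0 0 0 0; 45 0 0 0 0 0 0"

```text
time: 23.32
position: [564.9, 3.4, 99.9]
tcp_rot: [0.0, 0.993, 0.117, -0.0]
ft_force: [0.1, -2.0, 5.6]
finger_gap: 0.572
grip_force: 16.0
```

```bash
python3 st.py
```

```text
23.3167 [564.9   3.4  99.9] F [ 0.11 -1.97  5.63] M [-0.476  0.227 -0.049] yaw 166.61 q7 -0.673 53.2 16.0
```

Emit:
drive_tool:
  increments: "45 0 0 0 0 0 0.25; 45 0 0 0 0 0 0.25; 45 0 0 0 0 0 0.2; 45 0 0 0 0 0 0; 45 0 0 0 0 0 0; 45 0 0 0 0 0 0; 45 0 0 0 0 0 0; 45 0 0 0 0 0 0; 45 0 0 0 0 0 0; 45 0 0 0 0 0 0"

```text
time: 24.15
position: [564.9, 3.1, 99.8]
tcp_rot: [0.0, 0.997, 0.08, -0.0]
ft_force: [-0.4, -2.0, 5.5]
finger_gap: 0.574
grip_force: 16.0
```

```bash
python3 st.py
```

```text
24.15 [564.9   3.1  99.8] F [-0.41 -2.01  5.45] M [-0.537  0.277  0.158] yaw 170.78 q7 -0.732 53.4 16.0
```

```bash
cat > av.py <<'E'
from workcell import *
import numpy as np
m=[]
for i in range(6): m.append(get_obs()['wrist_torque'][2]); snapshot("top")
print("Mz",np.mean(m).round(3),np.std(m).round(3))
import st
E
python3 av.py
```

```text
Mz 0.157 0.011
24.45 [564.9   3.1  99.8] F [-1.11 -2.44  4.61] M [-0.514  0.225  0.162] yaw 170.77 q7 -0.732 53.4 16.0
```

Emit:
drive_tool:
  increments: "45 0 0 0 0 0 0.2; 45 0 0 0 0 0 0.15; 45 0 0 0 0 0 0; 45 0 0 0 0 0 0; 45 0 0 0 0 0 0; 45 0 0 0 0 0 0; 45 0 0 0 0 0 0; 45 0 0 0 0 0 0; 45 0 0 0 0 0 0; 45 0 0 0 0 0 0"

```text
time: 25.28
position: [565.0, 3.0, 99.8]
tcp_rot: [0.001, 0.998, 0.062, -0.0]
ft_force: [0.5, -2.4, 5.8]
finger_gap: 0.575
grip_force: 16.0
```

```bash
python3 av.py
```

```text
Mz 0.241 0.023
25.5833 [565.    3.   99.8] F [-1.   -1.01  5.  ] M [-0.577  0.244  0.257] yaw 172.88 q7 -0.761 53.4 16.0
```

Contact is confirmed: torque climbs at about 2.5–3 N·m/rad beyond yaw ≈167°, just past the click at ≈162°, and reached about 0.28 N·m, well below jamming. Backing off towards the click four back, at yaw ≈82°.

Emit:
drive_tool:
  increments: "45 -0.02 -0.02 -0.005 0 0 -0.8; 45 -0.02 -0.02 -0.005 0 0 -0.8; 45 0 0 -0.005 0 0 -0.8; 45 0 0 0 0 0 -0.8; 45 0 0 -0.005 0 0 -0.8; 45 0 0 0 0 0 -0.8; 45 0 0 0 0 0 -0.8; 45 0 0 0 0 0 -0.5; 45 0 0 0 0 0 0; 45 0 0 0 0 0 0"

```text
time: 26.42
position: [564.0, 4.8, 100.2]
tcp_rot: [-0.0, 0.928, 0.372, 0.0]
ft_force: [1.2, -1.3, 3.7]
finger_gap: 0.574
grip_force: 16.0
```

```bash
python3 av.py
```

```text
Mz 0.001 0.035
26.7167 [564.    4.8 100.3] F [ 1.05 -0.72  3.31] M [-0.244 -0.26  -0.058] yaw 136.21 q7 -0.254 53.3 16.0
```

Emit:
drive_tool:
  increments: "45 -0.015 -0.04 -0.005 0 0 -0.8; 45 -0.015 -0.035 -0.005 0 0 -0.8; 45 0 0 -0.005 0 0 -0.8; 45 0 0 0 0 0 -0.8; 45 0 0 -0.005 0 0 -0.8; 45 0 0 0 0 0 -0.8; 45 0 0 0 0 0 -0.8; 45 0 0 0 0 0 -0.8; 45 0 0 0 0 0 -0.7; 45 0 0 0 0 0 0"

```text
time: 27.55
position: [561.7, 5.9, 100.8]
tcp_rot: [-0.0, 0.728, 0.685, 0.0]
ft_force: [2.9, -0.9, 1.4]
finger_gap: 0.569
grip_force: 16.0
```

```bash
python3 av.py
```

```text
Mz 0.037 0.028
27.85 [561.7   5.8 100.8] F [2.55 0.86 0.05] M [-0.054 -0.665 -0.026] yaw 93.62 q7 0.318 53.3 16.0
```

Emit:
drive_tool:
  increments: "45 0 0 0 0 0 -0.3; 45 0 0 0 0 0 -0.3; 45 0 0 0 0 0 -0.3; 45 0 0 0 0 0 -0.3; 45 0 0 0 0 0 -0.3; 45 0 0 0 0 0 -0.3; 45 0 0 0 0 0 -0.2; 45 0 0 0 0 0 0; 45 0 0 0 0 0 0; 45 0 0 0 0 0 0"

```text
time: 28.68
position: [561.1, 5.7, 100.9]
tcp_rot: [-0.0, 0.653, 0.757, 0.0]
ft_force: [2.7, 2.1, 2.6]
finger_gap: 0.571
grip_force: 16.0
```

```bash
python3 av.py
```

```text
Mz -0.075 0.021
28.9833 [561.2   5.7 100.9] F [1.9  2.86 3.35] M [ 0.386 -0.282 -0.067] yaw 81.57 q7 0.478 53.0 16.0
```

Emit:
drive_tool:
  increments: "93 0 0 0 0 0 0; 93 0 0 0 0 0 0; 93 0 0 0 0 0 0; 93 0 0 0 0 0 0; 93 0 0 -0.4 0 0 0; 93 0 0 -0.6 0 0 0; 93 0 0 -0.6 0 0 0; 93 0 0 -0.4 0 0 0; 93 0 0 0 0 0 0; 93 0 0 0 0 0 0"

```text
time: 29.82
position: [561.2, 5.2, 160.9]
tcp_rot: [0.0, 0.653, 0.757, -0.0]
ft_force: [-0.4, 0.5, 0.0]
finger_gap: 1.002
grip_force: 0.0
```

```bash
python3 - <<'E'
from h import *
import st
a=snapshot("scene");b=snapshot("top")
# az of mark
L=cv2.imread("pics/scene1.png")
k=8
def crop(i): return cv2.resize(i[192:242,278:326],None,fx=k,fy=k,interpolation=cv2.INTER_CUBIC)
cv2.imwrite("pics/s5.png",np.hstack([crop(L),crop(a["img"])]))
s=a
for z in (110,118,123):
  print(z,[(d,(np.round((proj(s,[560+27*np.cos(np.pi+np.radians(d)),3+27*np.sin(np.pi+np.radians(d)),z])[0]-[278,192]+.5)*k)).tolist()) for d in (-60,-40,-20,0,20,40,60)])
E
```

```text
29.8167 [561.2   5.2 160.9] F [-0.37  0.47  0.05] M [-0.065  0.073 -0.031] yaw 81.59 q7 0.433 93.2 0.0
110 [(-60, [68.0, 156.0]), (-40, [70.0, 174.0]), (-20, [87.0, 192.0]), (0, [116.0, 206.0]), (20, [155.0, 215.0]), (40, [198.0, 217.0]), (60, [239.0, 212.0])]
118 [(-60, [68.0, 123.0]), (-40, [70.0, 142.0]), (-20, [87.0, 159.0]), (0, [116.0, 173.0]), (20, [155.0, 182.0]), (40, [198.0, 184.0]), (60, [240.0, 180.0])]
123 [(-60, [68.0, 103.0]), (-40, [70.0, 121.0]), (-20, [87.0, 139.0]), (0, [116.0, 153.0]), (20, [155.0, 161.0]), (40, [198.0, 163.0]), (60, [240.0, 159.0])]
```

View pics/s5.png

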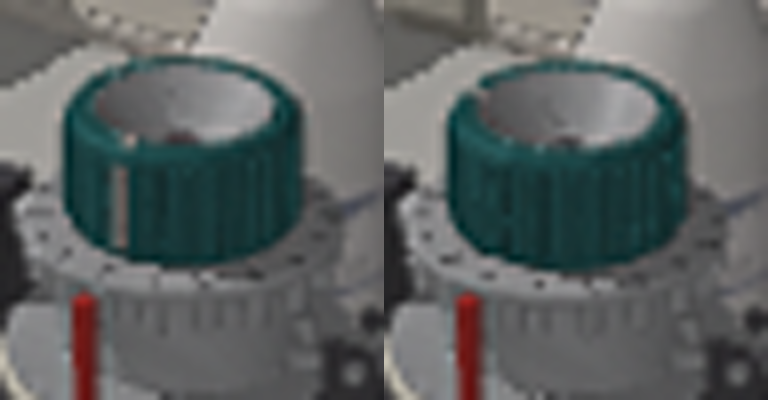

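Left crop (start): mark at (120,205) with its rim spot at (128,138). Right crop (now): the rim spot is at about (96,95), on the left-rear. I'll work out the turn from these.

```bash
python3 - <<'E'
from h import *
a=snapshot("scene");k=8
P=lambda u,v,z: onplane(a,(u/k+278-.5,v/k+192-.5),z)
# rim centre from left/right/top/bottom extents in crop: image ellipse fit
for lab,c0,m in (("start",(183,105),(128,138)),("now",(567-384,106),(480-384,95))):
    z=123; c=P(*c0,z); p=P(*m,z); d=p-c; print(lab,c.round(1),np.hypot(*d[:2]).round(1),np.degrees(np.arctan2(d[1],d[0])).round(1))
im=a["img"][192:242,278:326]; h=cv2.cvtColor(cv2.resize(im,None,fx=k,fy=k,interpolation=cv2.INTER_CUBIC),cv2.COLOR_BGR2HSV)
L=cv2.imread("pics/scene1.png")[192:242,278:326]
for n,i in(("start",L),("now",im)):
    print(n); print(i[9:20,7:20].astype(int).sum(2)//3)
E
```

```text
start [560.9   5.3 123. ] 20.6 -179.6
now [560.5   5.  123. ] 20.1 110.4
start
[[157 156 160 159 113  80  66  91  69  91 100 103 110]
 [156 160 159 113  56  44  73  94  93  98  99 103 108]
 [158 158 112  58  57  89  85  91  95  97 100 101 107]
 [158 134  59  52  73  82  83  88  91  94  98 100 102]
 [155  84  51  59  77  74  79  84  89  91  95 101 102]
 [157  49  60  55  62  68  73  80  85  92  92  97 101]
 [130  40  66  63  56  60  69  72  79  85  91  94 100]
 [123  38  59  72  65  58  65  89  87  96  90  96 102]
 [123  33  51  63  76  74  66  76 111 141  71  82  90]
 [124  33  47  54  56  63  71  76  93  95  60  63  64]
 [125  33  46  51  53  50  56  60  61  59  57  62  60]]
now
[[156 155 155 159 156 110  80  70  71  77  87 101 103]
 [155 156 160 159 129  53  60  82  89  95 102 108 110]
 [157 156 135 109 117 107  82  88  91  95 100 106 110]
 [160 157  84  57  71  95  83  85  89  93  97 102 102]
 [156 115  53  51  65  76  79  85  87  89  95  99 100]
 [155  59  53  54  62  77  76  80  86  89  94  96 102]
 [127  49  62  57  59  71  66  76  83  86  90  94 100]
 [122  35  65  69  62  60  74  79  79  87  89  95  96]
 [123  32  59  65  72  67  60  68  95  78  80  85  99]
 [124  33  46  59  65  71  72  71  74  61  61  71 101]
 [125  33  44  52  57  60  63  73  67  62  59  61  68]]
```

```bash
python3 - <<'E'
from h import *
a=snapshot("scene")
for c in ((560.7,5.1),):
  for turn,z in ((0,123),(40,122.5),(60,122.25),(80,122),(100,121.7)):
    az=np.radians(180-turn)
    print(turn,[(proj(a,[c[0]+r*np.cos(az),c[1]+r*np.sin(az),z])[0]-[278,192]).round(1).tolist() for r in (20,22,24,26)])
E
```

```text
0 [[15.7, 16.7], [15.0, 17.1], [14.3, 17.5], [13.6, 17.9]]
40 [[11.4, 14.1], [10.3, 14.2], [9.2, 14.3], [8.1, 14.4]]
60 [[11.2, 12.5], [10.1, 12.5], [9.0, 12.4], [7.9, 12.3]]
80 [[12.4, 11.0], [11.4, 10.8], [10.4, 10.6], [9.4, 10.4]]
100 [[14.7, 9.8], [13.9, 9.5], [13.2, 9.1], [12.4, 8.8]]
```

The mark now projects at (10.7, 11.0) px, which matches an 80° turn from the start (four clicks) and not 60°. So the ring sits four clicks below the touch click. Now for the lever.

Emit:
drive_tool:
  increments: "0 -0.5 0 0 0 0 0; 0 -0.7 -0.1 0 0 0 0; 0 -0.7 -0.13 0 0 0 0; 0 -0.66 0 0 0 0 0; 0 0 0 0.4 0 0 0; 0 0 0 0.6 0 0 0; 0 0 0 0.4 0 0 0; 0 0 0 0.2 0 0 0; 0 0 0 0 0 0 0; 0 0 0 0 0 0 0"
  newtons: 30

```text
time: 30.85
position: [565.7, -71.6, 112.6]
tcp_rot: [-0.0, 0.653, 0.757, -0.0]
ft_force: [-1.3, -0.9, 0.9]
finger_gap: 0.332
grip_force: 0.0
```

```bash
python3 - <<'E'
from h import *
import st
a=snapshot("scene"); s=cv2.resize(a["img"][170:270,290:390],None,fx=6,fy=6,interpolation=cv2.INTER_CUBIC)
p=get_obs()["position"];p0=p.copy();p0[2]=84
for q,c in((p,(255,0,0)),(p0,(0,255,0))): cv2.circle(s,tuple(((proj(a,q)[0]-[290,170]+.5)*6).astype(int).tolist()),4,c,-1)
cv2.imwrite("pics/s6.png",s)
E
```

```text
30.85 [565.7 -71.6 112.6] F [-1.31 -0.88  0.89] M [-0.074  0.057  0.035] yaw 81.58 q7 0.597 30.9 0.0
```

View pics/s6.png

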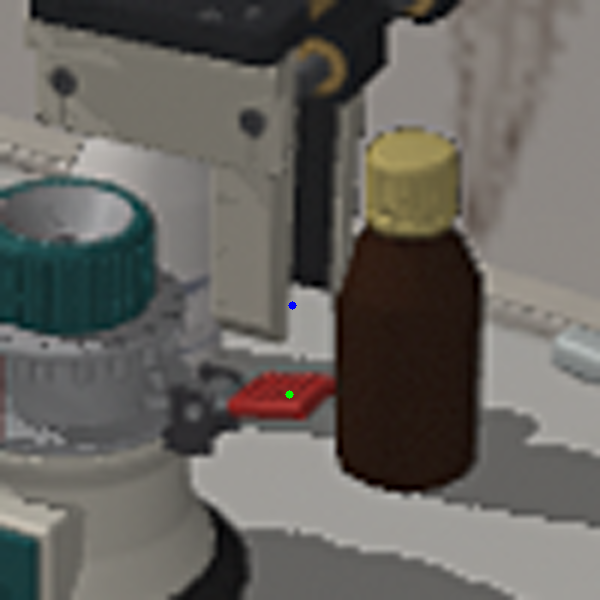

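The TCP's point at z = 84 (green, at (290,394)) falls on the middle of the paddle, and the fingers are still closing. I'll let them shut, then press down in steps.

Emit:
drive_tool:
  increments: "0 -0.05 0 0 0 0 0; 0 0 0 0 0 0 0; 0 0 0 0 0 0 0; 0 0 0 0 0 0 0; 0 0 0 0.3 0 0 0; 0 0 0 0.3 0 0 0; 0 0 0 0.2 0 0 0; 0 0 0 0.1 0 0 0; 0 0 0 0 0 0 0; 0 0 0 0 0 0 0"

```text
time: 31.73
position: [565.7, -73.0, 85.4]
tcp_rot: [-0.0, 0.653, 0.757, -0.0]
ft_force: [-0.4, 0.1, -0.3]
finger_gap: 0.003
grip_force: 0.0
```

Emit:
drive_tool:
  increments: "0 0 0 0.05 0 0 0; 0 0 0 0.05 0 0 0; 0 0 0 0.05 0 0 0; 0 0 0 0.05 0 0 0; 0 0 0 0 0 0 0; 0 0 0 0 0 0 0; 0 0 0 0 0 0 0; 0 0 0 0 0 0 0; 0 0 0 0 0 0 0; 0 0 0 0 0 0 0"

```text
time: 32.57
position: [566.2, -73.2, 80.0]
tcp_rot: [0.0, 0.653, 0.757, 0.0]
ft_force: [0.6, -1.4, 1.3]
finger_gap: 0.004
grip_force: 0.7
```

```bash
python3 st.py
```

```text
32.5667 [566.2 -73.2  80. ] F [ 0.64 -1.38  1.26] M [-0.357 -0.048 -0.036] yaw 81.58 q7 0.624 0.4 0.7
```

Emit:
drive_tool:
  increments: "0 0 0 0.05 0 0 0; 0 0 0 0.03 0 0 0; 0 0 0 0.02 0 0 0; 0 0 0 0 0 0 0; 0 0 0 0 0 0 0; 0 0 0 0 0 0 0; 0 0 0 0 0 0 0; 0 0 0 0 0 0 0; 0 0 0 0 0 0 0; 0 0 0 0 0 0 0"

```text
time: 33.4
position: [566.2, -73.4, 77.0]
tcp_rot: [0.0, 0.653, 0.757, -0.0]
ft_force: [0.2, -1.7, 2.0]
finger_gap: 0.004
grip_force: 1.5
```

```bash
python3 st.py
```

```text
33.4 [566.2 -73.4  77. ] F [ 0.23 -1.75  1.98] M [-0.637 -0.099 -0.006] yaw 81.59 q7 0.627 0.3 1.5
```

Emit:
drive_tool:
  increments: "0 0 0 0.03 0 0 0; 0 0 0 0.02 0 0 0; 0 0 0 0 0 0 0; 0 0 0 0 0 0 0; 0 0 0 0 0 0 0; 0 0 0 0 0 0 0; 0 0 0 0 0 0 0; 0 0 0 0 0 0 0; 0 0 0 0 0 0 0; 0 0 0 0 0 0 0"

```text
time: 34.23
position: [566.3, -73.4, 75.9]
tcp_rot: [0.0, 0.653, 0.757, 0.0]
ft_force: [0.7, -2.7, 6.3]
finger_gap: 0.004
grip_force: 3.1
```

```bash
python3 st.py
```

```text
34.2333 [566.3 -73.4  75.9] F [ 0.69 -2.75  6.28] M [-0.634  0.045  0.052] yaw 81.59 q7 0.628 0.4 3.1
```

Emit:
drive_tool:
  increments: "0 0 0 0.03 0 0 0; 0 0 0 0.01 0 0 0; 0 0 0 0 0 0 0; 0 0 0 0 0 0 0; 0 0 0 0 0 0 0; 0 0 0 0 0 0 0; 0 0 0 0 0 0 0; 0 0 0 0 0 0 0; 0 0 0 0 0 0 0; 0 0 0 0 0 0 0"

```text
time: 35.07
position: [566.3, -73.5, 75.7]
tcp_rot: [0.0, 0.653, 0.757, 0.0]
ft_force: [-0.5, -1.8, 11.7]
finger_gap: 0.002
grip_force: 5.7
```

```bash
python3 st.py
```

```text
35.0667 [566.3 -73.5  75.7] F [-0.53 -1.84 11.67] M [-0.465  0.455  0.024] yaw 81.6 q7 0.629 0.2 5.7
```

The lever is on a hard stop at about 75.7 mm, as expected for fully down. One firmer press, then retreat and check.

Emit:
drive_tool:
  increments: "0 0 0 0.02 0 0 0; 0 0 0 0.01 0 0 0; 0 0 0 0 0 0 0; 0 0 0 0 0 0 0; 0 0 0 0 0 0 0; 0 0 0 0 0 0 0; 0 0 0 0 0 0 0; 0 0 0 0 0 0 0; 0 0 0 0 0 0 0; 0 0 0 0 0 0 0"

```text
time: 35.9
position: [566.3, -73.5, 75.5]
tcp_rot: [0.0, 0.653, 0.757, 0.001]
ft_force: [-2.7, -1.2, 16.6]
finger_gap: 0.004
grip_force: 7.8
```

Emit:
drive_tool:
  increments: "0 0 0 -0.3 0 0 0; 0 0 0 -0.6 0 0 0; 0 0 0 -0.8 0 0 0; 0 0 0 -0.8 0 0 0; 0 0 0 -0.8 0 0 0; 0 0 0 -0.8 0 0 0; 0 0 0 -0.4 0 0 0; 0 0 0 0 0 0 0; 0 0 0 0 0 0 0; 0 0 0 0 0 0 0"

```text
time: 36.73
position: [564.8, -71.8, 206.6]
tcp_rot: [-0.002, 0.653, 0.757, -0.001]
ft_force: [0.1, -0.5, -0.2]
finger_gap: 0.005
grip_force: 0.0
```

```bash
python3 - <<'E'
from h import *
import st
a=snapshot("scene");L=cv2.imread("pics/scene1.png")
f=lambda i:cv2.resize(i[190:265,275:365],None,fx=4.4,fy=4.4,interpolation=cv2.INTER_CUBIC)
cv2.imwrite("pics/s7.png",np.hstack([f(L),f(a["img"])]))
E
```

```text
36.7333 [564.8 -71.8 206.6] F [ 0.1  -0.47 -0.21] M [-0.086  0.08   0.064] yaw 81.53 q7 0.534 0.5 0.0
```

View pics/s7.png

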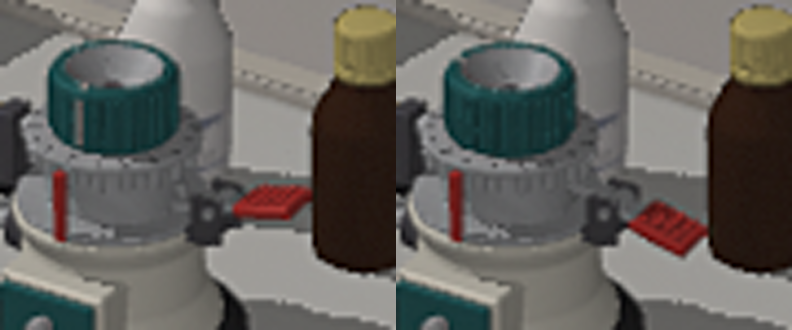

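The right crop shows the paddle tilted fully down (around (668,228)), the ring mark still at its four-click spot, and the bottles where they were. Handing in.

```bash
python3 -c "
from workcell import *
print(close_job())"
```

```text
the job is handed in; nothing more can be done
None
```

I turned the ring clockwise until the burrs just touched, at about 0.28 N·m (the jam limit is 0.6). I then backed it off four clicks, checked against the ring mark, pressed the lock lever fully down to its stop, and handed the job in at about 37 s without touching the bottles or timer.

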